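# Lid and clips on the dice box

## Task

Put the wooden lid on the clear dice box so that it lies flat on the rim, with all four black clips still open; then fold each of the four clips inwards and down over the lid's rim until it is fully home against its stop. The clips are stiff at the end, but feel for the stop and press gently, as the acrylic cracks if pushed hard, leave the die in the box, and do not disturb the other things on the shelf.

Things in the scene. Friction and masses are not known exactly. Their poses are not given: they have to be found in the camera images.
- box: Clear acrylic dice box, fixed, open at the top, 130 (its x) x 110 (its y) x 60 mm high, walls 4 mm; mouth 122 x 102 mm. Origin at the centre of its underside, z up. One black hinged clip at the middle of each of its four sides, just outside the rim, on brackets that reach 10 mm out. More than 25 N on the box or a clip cracks it.
- lid: Loose wooden lid, about 130 g: plate 128 (its x) x 108 (its y) x 4 mm, under it a plug 118 x 98 x 6 mm that drops into the box mouth (2 mm play), on top a central bar handle 14 (x) x 40 (y) x 24 mm high. Origin at the centre of the plug's underside, z up: plate at heights 6-10 mm, handle 10-34 mm. Goes on either way round. Flat on the rim, its origin is 54 mm above the box's underside.
- die: Brass-coloured aluminium die, 20 mm cube, lying inside the box; it stays there. Origin at the centre of one face (the underside at the start).
- wood_die: Dark wooden die, 22 mm cube, standing by. Origin at its underside.
- egg_cup: White ceramic egg cup, 48 mm across, 62 mm high, standing by. Origin under its foot.
- dice_tower: Black plastic dice tower with a tray at its foot, 120 x 75 x 134 mm high, standing by. Origin at the centre of its underside.
- bamboo_pot: Bamboo pot, 84 mm across, 95 mm high, standing by. Origin at its underside.
- card_box: Cardboard box of cards, 65 x 92 x 22 mm, standing by. Origin at its underside.
- coasters: Stack of cork coasters, 98 mm across, 20 mm high, standing by. Origin at its underside.
- hinge_near (a point): Drawn place of the hinge of the clip on the box's -x side: (-71, 0, 69) mm in the box's frame, box axes. The hinge runs along that side. The real hinge sits up to 3 mm higher or lower than this, differently for each clip; that is not measured.
- clip_near (a joint): Black clip on the box's -x side, 30 mm long from its hinge, 32 wide, 3 thick (hinge at mid thickness). 0 = folded in, level over the lid's rim, hard stop; 1.57 = upright; to 2.05 = leaning out. Stays where left (drag 1 N at the tip). In the last 0.15 rad a friction catch drags with 3-10 N at the tip and holds it wherever left: only at 0 is it home.
- hinge_far (a point): Drawn place of the hinge of the clip on the box's +x side: (71, 0, 69) mm in the box's frame, box axes. The hinge runs along that side. The real hinge sits up to 3 mm higher or lower than this, differently for each clip; that is not measured.
- clip_far (a joint): Black clip on the box's +x side, 30 mm long from its hinge, 32 wide, 3 thick (hinge at mid thickness). 0 = folded in, level over the lid's rim, hard stop; 1.57 = upright; to 2.05 = leaning out. Stays where left (drag 1 N at the tip). In the last 0.15 rad a friction catch drags with 3-10 N at the tip and holds it wherever left: only at 0 is it home.
- hinge_left (a point): Drawn place of the hinge of the clip on the box's +y side: (0, 61, 69) mm in the box's frame, box axes. The hinge runs along that side. The real hinge sits up to 3 mm higher or lower than this, differently for each clip; that is not measured.
- clip_left (a joint): Black clip on the box's +y side, 30 mm long from its hinge, 32 wide, 3 thick (hinge at mid thickness). 0 = folded in, level over the lid's rim, hard stop; 1.57 = upright; to 2.05 = leaning out. Stays where left (drag 1 N at the tip). In the last 0.15 rad a friction catch drags with 3-10 N at the tip and holds it wherever left: only at 0 is it home.
- hinge_right (a point): Drawn place of the hinge of the clip on the box's -y side: (0, -61, 69) mm in the box's frame, box axes. The hinge runs along that side. The real hinge sits up to 3 mm higher or lower than this, differently for each clip; that is not measured.
- clip_right (a joint): Black clip on the box's -y side, 30 mm long from its hinge, 32 wide, 3 thick (hinge at mid thickness). 0 = folded in, level over the lid's rim, hard stop; 1.57 = upright; to 2.05 = leaning out. Stays where left (drag 1 N at the tip). In the last 0.15 rad a friction catch drags with 3-10 N at the tip and holds it wherever left: only at 0 is it home.
Not all that is in view belongs to the job. What is meant by the lid is not red, and is the larger of those in its own colour. Leave any green look-alike of the box alone.

How it is judged (in metres and radians):
On the way, in this order (a step that is already met when the one before it is completed fails the run):
1. the lid lies flat in the box mouth while all four clips are still open (over 0.8 rad) (x of lid in the frame of box between -0.004 and 0.004 m and y of lid in the frame of box between -0.004 and 0.004 m and z of lid in the frame of box between 0.051 and 0.0565 m and angle between lid's own z axis and vertical below 0.04 rad and value of joint each of clip_near, clip_far, clip_left, clip_right above 0.8 rad), for 0.2 s.
2. all four clips are pressed home over the seated lid (x of lid in the frame of box between -0.004 and 0.004 m and y of lid in the frame of box between -0.004 and 0.004 m and z of lid in the frame of box between 0.051 and 0.0565 m and angle between lid's own z axis and vertical below 0.04 rad and value of joint each of clip_near, clip_far, clip_left, clip_right below 0.035 rad), for 0.2 s.
At the end, for the whole second after the job is handed in: The lid is at rest in the box mouth, within 4 mm of centre each way, its origin 51 to 56.5 mm above the box's underside and tilted less than 0.04 rad; all four clips read below 0.035 rad; the die is still in the box (all of step 2 and linear speed of lid below 0.02 m/s and z of die in the frame of box between 0 and 0.05 m and horizontal distance between die and box below 0.08 m); the robot touches nothing.
It fails at once if the box or a clip is pushed with more than 25 N (contact force between any of the fingers, the arm and box above 25 N).
It fails at once if the lid is rammed on to the box with more than 100 N (contact force between lid and box above 100 N).
It fails at once if a bystander is moved more than 30 mm (distance of any of wood_die, egg_cup, dice_tower, bamboo_pot, card_box, coasters from where it was at the start of the episode above 0.03 m).
It also fails if it takes over 72 s, if anything falls off the work surface, if the arm or the gripper's body presses on something with over 40 N, if the wrist force passes 120 N, or if a joint passes its speed limit or range.

## Robot

A 6-joint arm with a two-finger parallel gripper is mounted at the origin on the work surface. World frame = base frame: x ahead of the robot, y to its left, z up, the work surface at z = 0. Lengths are in m, angles in degrees, forces in N, time in s.
With the tool pointing down it reaches from about 0.35 to 0.775 m from the base axis. Payload 7.3 kg.
Tool frame: the origin (TCP) lies on the centre line of the jaws, within the pads' length; the fingertips stand tip_reach ahead of it and the grasp point (between the pads) lies 5 mm behind it (tip_reach is the distance from the TCP to the fingertips, in m); z points along the fingers, y is the line along which they close (so a half turn about z gives the same grasp; the last joint's range is limited). The gripper opens to 92 mm and grips with 3 to 60 N. Pads are 19 mm wide; open, the fingers measure 130 mm over their backs; the gripper's body (75 mm by 190 mm) begins 47 mm behind the grasp point.
Start: joints at [-72.307, 19.595, 87.324, -0, 73.075, -8.365], TCP at [0.231, -0.472, 0.241] pointing down, gripper open.
Joint ranges: [-145.02, 145.02], [-44.19, 115.74], [2.07, 154.8], [-57.11, 237.11], [16.16, 152.29], [-177.93, 177.93]. Speed limits (degrees/s): [147.25, 147.25, 180, 180, 180, 180].

## Interface

Orientations are given as a 3x3 rotation matrix whose columns are the frame's x, y, z axes.
In Python, from workcell import * gives the robot as it stands.
- The arm moves only by the shell command python3 -m crank 'ROWS' [FORCE]. ROWS is JSON, a list of rows, each an object of numbers: "wx", "wy", "wz": the turn, a rotation vector about the tool's x, y, z in degrees; "dx", "dy", "dz": the shift along the tool's x, y, z in cm; "jaw": the closure, from -1 (fully open) to 1 (shut), so that 0 is half open. A call has 1 to 5 rows; each row shifts and turns the commanded pose from where the row before left it, along the tool's axes as they then stand; what a row does not reach is not made up. A row lasts 1/8 s, in which the tool goes at most 62.5 mm and 10.7 degrees, less where a joint would pass 70% of its speed; a pose out of reach is approached as far as the arm can. A call with a gripper value outside its range is refused whole. The fingers move at their own pace and stop on an object; FORCE is the grip in N (left out, the last holds). Time passes only in rows, so rows that do not move let the fingers close. It gives the time, the measured TCP pose, the force, the opening and the grip force at its end, in the units of the state.
- state(): the state, without advancing time (a new reading comes with each control period).
- read_camera(name): name is "scene" or "top"; returns a dict with "color" (480x640x3 uint8, red, green, blue), "range_z" (480x640 float32, m along the optical axis (not along the pixel's ray), 0 where there is no reading), "fx", "fy", "cx", "cy" (pixels), "T" (4x4, takes a point from camera to world coordinates). Camera axes: x right, y down, z forward; pixel columns grow to the right and rows downward; lengths in m; the calibration is good to about 2 mm. A picture is of the moment at which its call begins.
- job_done(): hands the job in; it is judged then, once.
The state is a dict: "time_s": time; "joint_pos": joint angles; "qvel": joint speeds; "tau": joint torques, N m; "tool_pos": TCP position; "eef_rot": TCP orientation; "wrist_force": force on the tool from outside, world axes, zero at the start; "torque": the same for the moment, N m; "finger_gap": finger opening in m; "grasp_force": force on a finger pad.
Only numpy, scipy, OpenCV 4.12 (cv2) and the standard library are available. Lean on these libraries where they do the work, as an engineer would, in place of code of your own. Each camera call takes 0.05 s, during which the arm holds its last target. There are 200 camera calls.

## Working session

There is one attempt and no reset: what is moved stays moved. The work goes in short steps, Python scripts to look and compute and a shell command to move; the robot and the scene stay as the last step left them, time stands still between calls to the robot, and variables do not carry over. Pictures are saved under pics/ and viewed, at most 10 in all, crops included, and the job is handed in when it is done.

```bash
ls; mkdir -p pics
python3 - <<'E'
from workcell import *
import cv2,numpy as np,pickle
s=state();print({k:np.round(v,3).tolist() for k,v in s.items()})
d={}
for n in("scene","top"):
    c=read_camera(n);d[n]=c
    cv2.imwrite(f"pics/{n}0.png",c["color"][:,:,::-1]);print(n,c["fx"],c["cx"],c["cy"],np.round(c["T"],3).tolist())
pickle.dump(d,open("c0.pkl","wb"))
try: print(tip_reach)
except Exception as e: print(e)
E
```

```text
pics
{'time_s': 0.0, 'joint_pos': [-72.307, 19.637, 87.378, 0.001, 73.075, -8.367], 'qvel': [0.022, 0.031, -0.014, -0.085, -0.064, 0.044], 'tau': [-0.001, -43.124, -24.422, 0.072, 0.056, -0.0], 'tool_pos': [0.231, -0.471, 0.24], 'eef_rot': [[0.898, 0.439, -0.0], [0.439, -0.898, 0.002], [0.0, -0.002, -1.0]], 'wrist_force': [-0.523, -0.624, -0.022], 'torque': [0.025, -0.024, 0.013], 'grasp_force': 0.0, 'finger_gap': 0.092}
scene 445.5248473554277 325.7994708718784 239.72340055809363 [[-0.704, 0.452, -0.548, 1.028], [0.71, 0.453, -0.539, 0.504], [0.004, -0.769, -0.64, 0.668], [0.0, 0.0, 0.0, 1.0]]
top 507.03388690257816 319.47394221362396 234.453561464974 [[0.013, -0.998, 0.069, 0.457], [-1.0, -0.013, 0.009, -0.008], [-0.008, -0.069, -0.998, 1.127], [0.0, 0.0, 0.0, 1.0]]
0.014
```

View pics/scene0.png

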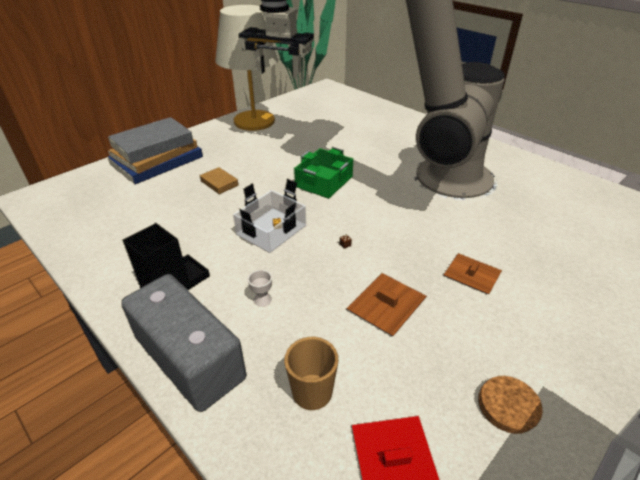

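View pics/top0.png

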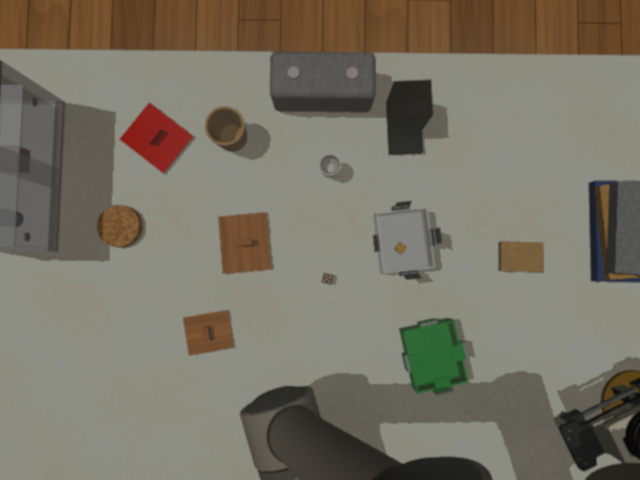

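The large wooden lid candidate sits at top-view px (246,242). Lookalikes are the small wooden lid (209,333) and the red lid (157,138). The clear box is at (405,242), with a green lookalike at (434,355). I choose the large wooden lid and the clear box, then check both in one crop.

```bash
cat > h.py <<'E'
import numpy as np,cv2
def ray(c,uv,z):
    uv=np.atleast_2d(np.asarray(uv,float));d=np.c_[(uv[:,0]-c["cx"])/c["fx"],(uv[:,1]-c["cy"])/c["fy"],np.ones(len(uv))]@c["T"][:3,:3].T
    o=c["T"][:3,3];return o+d*((z-o[2])/d[:,2])[:,None]
def proj(c,P):
    q=(np.atleast_2d(P)-c["T"][:3,3])@c["T"][:3,:3];return np.c_[q[:,0]/q[:,2]*c["fx"]+c["cx"],q[:,1]/q[:,2]*c["fy"]+c["cy"]]
def rect(c,cnt,z):
    P=ray(c,cnt.reshape(-1,2),z)[:,:2].astype(np.float32)*1000
    return cv2.minAreaRect(P)
def cloud(c):
    v,u=np.mgrid[:480,:640];z=c["range_z"];p=np.stack([(u-c["cx"])/c["fx"]*z,(v-c["cy"])/c["fy"]*z,z],-1)
    return p@c["T"][:3,:3].T+c["T"][:3,3]
E
python3 - <<'E'
from h import *;import pickle
d=pickle.load(open("c0.pkl","rb"))
t=d["top"];s=d["scene"]
for n,c,g in(("top",t,(205,290,190,290)),("scene",s,(330,440,260,345))):
    hsv=cv2.cvtColor(c["color"],cv2.COLOR_RGB2HSV)
    m=((hsv[...,0]<16)&(hsv[...,1]>110)).astype(np.uint8)
    k=np.zeros_like(m);k[g[2]:g[3],g[0]:g[1]]=m[g[2]:g[3],g[0]:g[1]]
    cn=max(cv2.findContours(k,0,1)[0],key=cv2.contourArea);print(n,"lid rect@10mm",rect(c,cn,.01),cv2.boundingRect(cn))
    P=cloud(c);hm=(k>0)&(P[...,2]>.028)
    print("handle pts",hm.sum(),P[hm].mean(0),np.percentile(P[(k>0)&~hm][:,2],[5,50,95]))
    r=cv2.minAreaRect((P[hm][:,:2]*1000).astype(np.float32));print(r)
P=cloud(t);sub=P[195:285,365:450];z=sub[...,2]
print(np.histogram(z,bins=[-.01,.005,.015,.03,.05,.055,.065,.08,.09,.11]))
a=cv2.resize(t["color"][190:290,360:455],None,fx=4,fy=4,interpolation=2)
b=cv2.resize(s["color"][170:260,220:320],None,fx=4,fy=4,interpolation=2)
zz=cv2.resize(np.clip(t["range_z"][190:290,360:455]-1.0,0,.15)/.15*255,None,fx=2,fy=2,interpolation=0).astype(np.uint8)
l=cv2.resize(t["color"][200:285,205:285],None,fx=2,fy=2,interpolation=2)
o=np.zeros((600,800,3),np.uint8);o[:400,:380]=a;o[:360,390:790]=b;o[400:600,:190]=zz[...,None];o[400:570,200:360]=l
cv2.imwrite("pics/crop1.png",o[:,:,::-1])
E
```

```text
top lid rect@10mm ((513.3617553710938, 167.77706909179688), (124.83353424072266, 104.7782974243164), 6.29356575012207) (219, 213, 52, 60)
handle pts 129 [0.50824676 0.15160039 0.13581893] [0.00698646 0.01056392 0.01402524]
((493.48284912109375, 87.69486999511719), (203.02227783203125, 23.572921752929688), 75.57836151123047)
scene lid rect@10mm ((516.55078125, 170.38526916503906), (128.21826171875, 104.89230346679688), 6.392145156860352) (347, 274, 79, 62)
handle pts 149 [0.55784662 0.19627267 0.08412714] [0.00800728 0.00994937 0.01280589]
((759.9859619140625, 339.4497985839844), (628.5157470703125, 37.929168701171875), 34.96126174926758)
(array([5088,  998,  231,  229,   55,  609,  140,   95,  173]), array([-0.01 ,  0.005,  0.015,  0.03 ,  0.05 ,  0.055,  0.065,  0.08 ,
        0.09 ,  0.11 ]))
```

View pics/crop1.png

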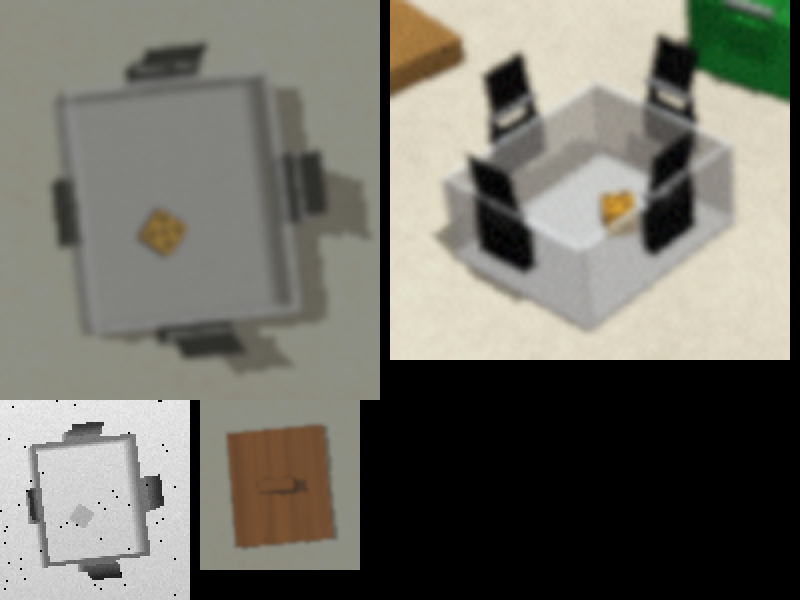

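The crop shows the large wooden lid with its bar handle, and the clear box with four open clips and the brass die inside. The rim corners in the top view are about (375,214), (426,209.5), (434,268) and (381,273). In the scene view they are about (272,191), (234,215), (269,232) and (305,207).

Run:
```python
from h import *;import pickle
d=pickle.load(open("c0.pkl","rb"))
t=d["top"];s=d["scene"]
tc=np.array([[60,97],[265,78],[298,312],[85,332]])/4+[360,190]-.4
sc=(np.array([[597,85],[732,150],[585,248],[445,180]])-[390,0])/4+[220,170]-.4
for c,k in((t,tc),(s,sc)):
    p=ray(c,k,.06)[:,:2]*1000;print(np.round(p,1).tolist(),p.mean(0),cv2.minAreaRect(p.astype(np.float32)))
for c,(u0,u1,v0,v1) in((t,(365,450,195,285)),(s,(225,315,175,245))):
    P=cloud(c);w=np.zeros((480,640),bool);w[v0:v1,u0:u1]=1
    col=c["color"].astype(int)
    m=w&(abs(P[...,2]-.06)<.005)&(col.max(2)>100)
    m=cv2.morphologyEx(m.astype(np.uint8),cv2.MORPH_OPEN,np.ones((2,2)))
    print(m.sum(),cv2.minAreaRect((P[m>0][:,:2]*1000).astype(np.float32)))
    b=w&(col.max(2)<75)&(P[...,2]>.03)
    n,l,st,ce=cv2.connectedComponentsWithStats(b.astype(np.uint8))
    for i in range(1,n):
        if st[i,4]>15:
            q=P[l==i]; print("clip",st[i,4],np.round(np.median(q,0)*1000,1),"top",np.round(np.median(q[q[:,2]>np.percentile(q[:,2],85)],0)*1000,1), np.round(np.percentile(q[:,2],[5,95])*1000))
# heights of bystanders near
for n,g in(("top",(318,345,150,182)),("top",(386,436,76,158)),("top",(498,546,240,274))):
    P=cloud(d[n])[g[2]:g[3],g[0]:g[1]].reshape(-1,3);q=P[P[:,2]>.012];print(np.round(q.min(0)*1000),np.round(q.max(0)*1000))
# handle in top
col=t["color"][233:253,228:268].astype(int);m=(col.sum(2)<np.median(col.sum(2))*.75);print(np.argwhere(m).mean(0)+[233,228])
c=t;P=cloud(t);w=np.zeros((480,640),bool);w[232:254,228:268]=1
m=w&(abs(P[...,2]-.034)<.007);print(m.sum(),cv2.minAreaRect((P[m][:,:2]*1000).astype(np.float32)),P[m].mean(0))
c=s;P=cloud(s);w=np.zeros((480,640),bool);w[278:312,368:408]=1
m=w&(abs(P[...,2]-.034)<.007);print(m.sum(),np.median(P[m],0))
```

```text
[[575.3, -114.1], [586.7, -222.3], [463.6, -239.4], [451.6, -128.0]] [ 519.29577307 -175.95787612] ((519.422607421875, -176.7869873046875), (124.95203399658203, 112.11766815185547), 6.379337310791016)
[[469.5, -234.9], [457.6, -126.6], [576.9, -116.4], [593.8, -220.8]] [ 524.43698358 -174.69762329] ((525.4902954101562, -173.76023864746094), (125.13827514648438, 108.94381713867188), 6.463425636291504)
412 ((521.9739990234375, -186.50704956054688), (135.5663299560547, 124.29511260986328), 7.0527472496032715)
clip 88 [ 591.9 -168.    80.4] top [ 595.9 -169.1   99. ] [57. 99.]
clip 123 [ 528.5 -239.1   83.2] top [ 529.3 -241.7  100.2] [ 58. 101.]
clip 61 [ 512.  -114.    94.4] top [ 515.3 -111.   102.9] [ 55. 103.]
clip 109 [ 447.9 -186.4   84.3] top [ 443.8 -190.6  101.3] [ 58. 102.]
323 ((773.587158203125, 100.9053955078125), (939.2505493164062, 165.5816650390625), 47.70231628417969)
clip 110 [ 353.4 -230.    42.4] top [ 354.  -224.6   54. ] [33. 54.]
clip 104 [ 448.3 -184.9   87.8] top [ 445.  -184.9   98.6] [76. 99.]
clip 91 [ 531.  -240.    86.5] top [ 530.2 -240.9   97. ] [75. 98.]
clip 22 [ 453.4 -187.1   60.8] top [ 452.3 -172.8   65.2] [58. 67.]
clip 91 [ 514.  -113.3   88.5] top [ 513.5 -110.9  100.7] [ 62. 101.]
clip 256 [ 596.4 -165.    59.8] top [ 598.1 -163.1   95.4] [36. 97.]
clip 158 [ 517.3 -115.1   50.4] top [ 515.6 -115.4   61.7] [36. 64.]
[457. -40.  13.] [ 702.    5. 1127.]
[ 457. -223.   12.] [ 839.   -8. 1127.]
[ 457. -484.   12.] [ 524.   -8. 1127.]
[242.91666667 252.58333333]
120 ((513.7732543945312, 167.87429809570312), (14.001745223999023, 38.87950134277344), 6.122559070587158) [0.513461   0.16775916 0.03397394]
145 [0.51746228 0.16999558 0.03313739]
```

```bash
python3 -m crank '[{"wz":-10,"jaw":-1},{"wz":-10},{"wz":-10},{"wz":-10},{"wz":-10}]' 25; python3 -m crank '[{"wz":-10},{"wz":-10},{"dx":4,"dy":2.3},{"dx":5,"dy":2.9},{"dx":5,"dy":2.9}]' | tail -c 600; python3 -m crank '[{"dx":5,"dy":2.9},{"dx":5,"dy":2.9},{"dx":5,"dy":2.9},{"dx":5,"dy":2.9},{"dx":5,"dy":2.9}]' >/dev/null;  python3 -m crank '[{"dx":5,"dy":2.9},{"dx":5,"dy":2.9},{"dx":5,"dy":2.9},{"dx":5,"dy":2.9},{}]'
```

```text
schema error: expected keys wx, wy, wz, dx, dy, dz, jaw
schema error: expected keys wx, wy, wz, dx, dy, dz, jaw
schema error: expected keys wx, wy, wz, dx, dy, dz, jaw
schema error: expected keys wx, wy, wz, dx, dy, dz, jaw
```

```bash
python3 -m crank '[{"wx":0,"wy":0,"wz":-10,"dx":0,"dy":0,"dz":0,"jaw":-1},{"wx":0,"wy":0,"wz":-10,"dx":0,"dy":0,"dz":0,"jaw":-1},{"wx":0,"wy":0,"wz":-10,"dx":0,"dy":0,"dz":0,"jaw":-1},{"wx":0,"wy":0,"wz":-10,"dx":0,"dy":0,"dz":0,"jaw":-1},{"wx":0,"wy":0,"wz":-10,"dx":0,"dy":0,"dz":0,"jaw":-1}]' 25
python3 -m crank '[{"wx":0,"wy":0,"wz":-10,"dx":0,"dy":0,"dz":0,"jaw":-1},{"wx":0,"wy":0,"wz":-10,"dx":0,"dy":0,"dz":0,"jaw":-1},{"wx":0,"wy":0,"wz":0,"dx":4,"dy":2.3,"dz":0,"jaw":-1},{"wx":0,"wy":0,"wz":0,"dx":5,"dy":2.9,"dz":0,"jaw":-1},{"wx":0,"wy":0,"wz":0,"dx":5,"dy":2.9,"dz":0,"jaw":-1}]'
```

```text
time_s: 0.72
tool_pos: [0.2306, -0.4714, 0.2403]
eef_rot: [[0.235, 0.972, -0.0], [0.972, -0.235, 0.001], [0.001, -0.001, -1.0]]
wrist_force: [-0.3, -0.6, -0.1]
finger_gap: 0.092
grasp_force: 0.0
time_s: 1.35
tool_pos: [0.2967, -0.3222, 0.2403]
eef_rot: [[-0.105, 0.995, -0.0], [0.995, 0.105, 0.001], [0.001, -0.0, -1.0]]
wrist_force: [2.0, -0.1, 0.4]
finger_gap: 0.0921
grasp_force: 0.0
```

```bash
python3 -m crank '[{"wx":0,"wy":0,"wz":0,"dx":5.2,"dy":3.0,"dz":0,"jaw":-1},{"wx":0,"wy":0,"wz":0,"dx":5.2,"dy":3.0,"dz":0,"jaw":-1},{"wx":0,"wy":0,"wz":0,"dx":5.2,"dy":3.0,"dz":0,"jaw":-1},{"wx":0,"wy":0,"wz":0,"dx":5.2,"dy":3.0,"dz":0,"jaw":-1},{"wx":0,"wy":0,"wz":0,"dx":5.2,"dy":3.0,"dz":0,"jaw":-1}]'
python3 -m crank '[{"wx":0,"wy":0,"wz":0,"dx":5.2,"dy":3.0,"dz":0,"jaw":-1},{"wx":0,"wy":0,"wz":0,"dx":5.2,"dy":3.0,"dz":0,"jaw":-1},{"wx":0,"wy":0,"wz":0,"dx":5.2,"dy":3.0,"dz":0,"jaw":-1},{"wx":0,"wy":0,"wz":0,"dx":5.0,"dy":2.9,"dz":0,"jaw":-1},{"wx":0,"wy":0,"wz":0,"dx":0,"dy":0,"dz":5,"jaw":-0.4}]'
python3 -m crank '[{"wx":0,"wy":0,"wz":0,"dx":0,"dy":0,"dz":5,"jaw":-0.4},{"wx":0,"wy":0,"wz":0,"dx":0,"dy":0,"dz":4,"jaw":-0.4},{"wx":0,"wy":0,"wz":0,"dx":0,"dy":0,"dz":0,"jaw":-0.4}]'
```

```text
time_s: 1.98
tool_pos: [0.4185, -0.0476, 0.2407]
eef_rot: [[-0.105, 0.994, 0.0], [0.994, 0.105, -0.0], [-0.0, 0.0, -1.0]]
wrist_force: [0.8, -1.1, 0.1]
finger_gap: 0.0917
grasp_force: 0.0
time_s: 2.6
tool_pos: [0.518, 0.172, 0.1926]
eef_rot: [[-0.11, 0.994, 0.009], [0.994, 0.11, 0.002], [0.001, 0.009, -1.0]]
wrist_force: [-0.5, -0.8, -0.8]
finger_gap: 0.0855
grasp_force: 0.0
time_s: 2.98
tool_pos: [0.5125, 0.1675, 0.0978]
eef_rot: [[-0.106, 0.994, -0.007], [0.994, 0.106, -0.001], [-0.001, -0.007, -1.0]]
wrist_force: [-0.3, 0.3, -0.4]
finger_gap: 0.0646
grasp_force: 0.0
```

```bash
python3 -m crank '[{"wx":0,"wy":0,"wz":0,"dx":0,"dy":0.2,"dz":3,"jaw":-0.4},{"wx":0,"wy":0,"wz":0,"dx":0,"dy":0,"dz":2.5,"jaw":-0.4},{"wx":0,"wy":0,"wz":0,"dx":0,"dy":0,"dz":1.5,"jaw":-0.4},{"wx":0,"wy":0,"wz":0,"dx":0,"dy":0,"dz":0,"jaw":-0.4},{"wx":0,"wy":0,"wz":0,"dx":0,"dy":0,"dz":0,"jaw":1}]'
python3 -m crank '[{"wx":0,"wy":0,"wz":0,"dx":0,"dy":0,"dz":0,"jaw":1},{"wx":0,"wy":0,"wz":0,"dx":0,"dy":0,"dz":0,"jaw":1},{"wx":0,"wy":0,"wz":0,"dx":0,"dy":0,"dz":0,"jaw":1},{"wx":0,"wy":0,"wz":0,"dx":0,"dy":0,"dz":0,"jaw":1},{"wx":0,"wy":0,"wz":0,"dx":0,"dy":0,"dz":0,"jaw":1}]' 30
python3 -m crank '[{"wx":0,"wy":0,"wz":0,"dx":0,"dy":0,"dz":-2,"jaw":1},{"wx":0,"wy":0,"wz":0,"dx":0,"dy":0,"dz":-4,"jaw":1},{"wx":0,"wy":0,"wz":0,"dx":0,"dy":0,"dz":-5,"jaw":1},{"wx":0,"wy":0,"wz":0,"dx":0,"dy":0,"dz":-5,"jaw":1},{"wx":0,"wy":0,"wz":0,"dx":0,"dy":0,"dz":0,"jaw":1}]'
```

```text
time_s: 3.6
tool_pos: [0.5176, 0.1683, 0.032]
eef_rot: [[-0.106, 0.994, 0.002], [0.994, 0.106, 0.0], [0.0, 0.002, -1.0]]
wrist_force: [-0.0, -0.0, 0.2]
finger_gap: 0.0585
grasp_force: 0.0
time_s: 4.22
tool_pos: [0.5164, 0.1681, 0.0307]
eef_rot: [[-0.106, 0.994, -0.001], [0.994, 0.106, -0.0], [-0.0, -0.001, -1.0]]
wrist_force: [-1.7, -0.5, 2.1]
finger_gap: 0.0138
grasp_force: 30.0
time_s: 4.85
tool_pos: [0.5188, 0.1685, 0.1947]
eef_rot: [[-0.106, 0.994, 0.008], [0.994, 0.106, 0.001], [0.001, 0.008, -1.0]]
wrist_force: [-0.5, -0.6, -1.9]
finger_gap: 0.0136
grasp_force: 30.0
```

```bash
python3 -m crank '[{"wx":0,"wy":0,"wz":0,"dx":-3,"dy":-0.3,"dz":0,"jaw":1},{"wx":0,"wy":0,"wz":0,"dx":-5,"dy":-0.5,"dz":0,"jaw":1},{"wx":0,"wy":0,"wz":0,"dx":-6,"dy":-0.6,"dz":0,"jaw":1},{"wx":0,"wy":0,"wz":0,"dx":-6,"dy":-0.5,"dz":0,"jaw":1},{"wx":0,"wy":0,"wz":0,"dx":-6,"dy":-0.5,"dz":0,"jaw":1}]'
python3 -m crank '[{"wx":0,"wy":0,"wz":-0.5,"dx":-5,"dy":-0.5,"dz":0,"jaw":1},{"wx":0,"wy":0,"wz":0,"dx":-3,"dy":-0.3,"dz":0,"jaw":1},{"wx":0,"wy":0,"wz":0,"dx":-0.3,"dy":0,"dz":2,"jaw":1},{"wx":0,"wy":0,"wz":0,"dx":0,"dy":0,"dz":2,"jaw":1},{"wx":0,"wy":0,"wz":0,"dx":0,"dy":0,"dz":0,"jaw":1}]'
python3 -m crank '[{"wx":0,"wy":0,"wz":0,"dx":0,"dy":0,"dz":0,"jaw":1},{"wx":0,"wy":0,"wz":0,"dx":0,"dy":0,"dz":0,"jaw":1}]'
cat > lid.py <<'E'
from workcell import *;from h import *;import sys,pickle
s=state();tcp=np.array(s["tool_pos"]);zl=tcp[2]-.0307+.01;print("tcp",tcp.round(4),"plate top z",zl)
d={}
for n in("top","scene"):
    c=read_camera(n);d[n]=c
    hsv=cv2.cvtColor(c["color"],cv2.COLOR_RGB2HSV);m=((hsv[...,0]<16)&(hsv[...,1]>110)).astype(np.uint8)
    p=proj(c,[[*tcp[:2],zl]])[0];k=np.zeros_like(m);k=cv2.rectangle(k,(int(p[0])-60,int(p[1])-60),(int(p[0])+60,int(p[1])+60),1,-1)*m
    cn=cv2.convexHull(max(cv2.findContours(k,0,1)[0],key=cv2.contourArea));print(n,rect(c,cn,zl))
    im=c["color"].copy();cv2.imwrite(f"pics/{n}{sys.argv[1]}.png",cv2.resize(im[max(0,int(p[1])-60):int(p[1])+80,int(p[0])-70:int(p[0])+70],None,fx=4,fy=4,interpolation=2)[:,:,::-1])
pickle.dump(d,open(f"c{sys.argv[1]}.pkl","wb"))
E
python3 lid.py 1
```

```text
time_s: 5.48
tool_pos: [0.5195, -0.0946, 0.1893]
eef_rot: [[-0.106, 0.994, -0.002], [0.994, 0.106, 0.001], [0.001, -0.002, -1.0]]
wrist_force: [0.6, 0.5, -1.4]
finger_gap: 0.0142
grasp_force: 30.0
time_s: 6.1
tool_pos: [0.5198, -0.1757, 0.148]
eef_rot: [[-0.114, 0.993, -0.005], [0.993, 0.114, 0.003], [0.003, -0.005, -1.0]]
wrist_force: [0.9, 1.1, -1.1]
finger_gap: 0.0136
grasp_force: 30.0
time_s: 6.35
tool_pos: [0.5218, -0.1764, 0.1514]
eef_rot: [[-0.115, 0.993, 0.001], [0.993, 0.115, -0.001], [-0.001, 0.001, -1.0]]
wrist_force: [-0.7, 0.3, -1.5]
finger_gap: 0.0137
grasp_force: 30.0
tcp [ 0.5218 -0.1764  0.1514] plate top z 0.1307192230779751
top ((535.16162109375, -139.7815399169922), (90.2435302734375, 36.44428634643555), 6.973037242889404)
scene ((529.6007690429688, -173.99513244628906), (143.27786254882812, 119.65339660644531), 2.7577295303344727)
```

```bash
python3 -c "
import cv2,numpy as np
a=cv2.imread('pics/top1.png');b=cv2.imread('pics/scene1.png')
f=lambda i:cv2.resize(i,(395,395))
cv2.imwrite('pics/both1.png',np.hstack([f(a),f(b)]))"
```

```text
(no output)
```

View pics/both1.png

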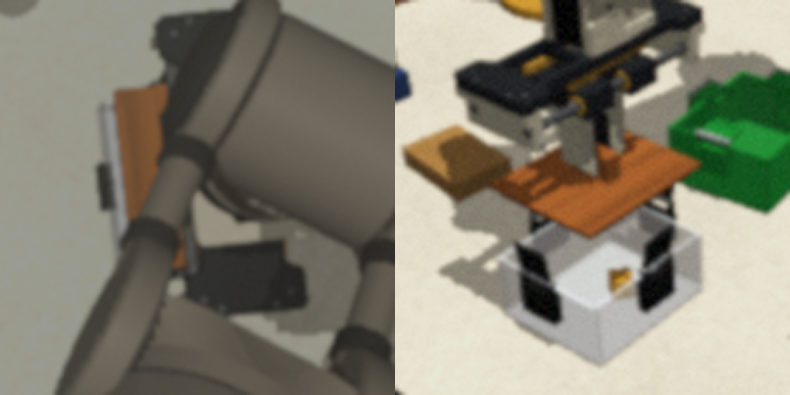

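```bash
cat > sc.py <<'E'
from h import *;import pickle,sys
c=pickle.load(open(sys.argv[1],"rb"))["scene"];zl=float(sys.argv[2])
hsv=cv2.cvtColor(c["color"],cv2.COLOR_RGB2HSV)
P=cloud(c)
m=((hsv[...,0]<16)&(hsv[...,1]>130)&(P[...,2]>zl-.012)&(P[...,2]<zl+.008)).astype(np.uint8)
m[:, :225]=0;m[:,320:]=0;m[:120]=0;m[260:]=0
m=cv2.morphologyEx(m,cv2.MORPH_OPEN,np.ones((3,3)))
cn=max(cv2.findContours(m,0,1)[0],key=cv2.contourArea);h=cv2.convexHull(cn)
q=cv2.approxPolyDP(h,5,True).reshape(-1,2);print(q.tolist());print(np.round(ray(c,q,zl)[:,:2]*1000,1).tolist());print(rect(c,h,zl))
E
python3 sc.py c1.pkl .1307; sed -i 's/^m\[:, :225\].*//' sc.py
python3 - <<'E'
from h import *;import pickle
# box rim in scene: subpixel lines on outer rim by looking at the c0 and c1 corners
for f in("c0.pkl","c1.pkl"):
    c=pickle.load(open(f,"rb"))["scene"];g=cv2.cvtColor(c["color"],cv2.COLOR_RGB2GRAY)
    a=cv2.resize(c["color"][180:245,225:315],None,fx=8,fy=8,interpolation=2)
    cv2.imwrite("pics/rim_%s.png"%f[:2],a[:,:,::-1])
E
```

```text
[[302, 180], [268, 205], [234, 190], [279, 171]]
[[457.5, -134.3], [573.4, -113.1], [589.8, -208.8], [468.8, -200.2]]
((523.9764404296875, -172.93359375), (130.5384063720703, 110.12711334228516), 5.62500524520874)
```

View pics/rim_c0.png

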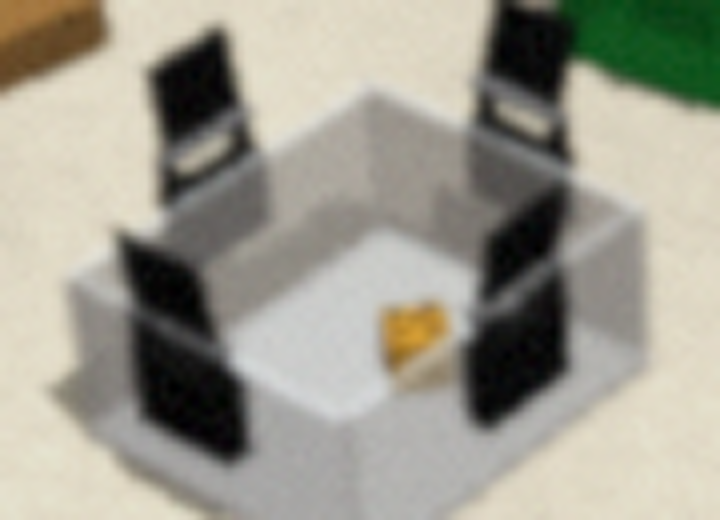

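Run:
```python
from h import *;import pickle
d=pickle.load(open("c0.pkl","rb"))
c=d["scene"];k=np.array([[370,82],[645,207],[347,415],[70,278]])/8+[225,180]-.44
p=ray(c,k,.06)[:,:2]*1000;print(k.tolist(),np.round(p,1).tolist(),p.mean(0),cv2.minAreaRect(p.astype(np.float32)))
# lid corner-based from c1 with shadow-free corners: right, front, left at top z
R=lambda a:np.array([[np.cos(a),-np.sin(a)],[np.sin(a),np.cos(a)]])
a=np.radians(6.6)
for nm,q,o in(("boxR",p[1],(-65,55)),("boxF",p[2],(65,55)),("boxL",p[3],(65,-55)),("boxB",p[0],(-65,-55)),("lidR",np.array([457.5,-134.3]),(-64,54)),("lidF",np.array([573.4,-113.1]),(64,54)),("lidL",np.array([589.8,-208.8]),(64,-54))):
    print(nm,np.round(q-R(a)@o,1))
# top: left edge gap lid vs box: show rows
t=pickle.load(open("c1.pkl","rb"))["top"]
g=t["color"].astype(int)
for v in(225,235,255,262): print(v,[tuple(g[v,u]) for u in range(368,400,2)])
```

```text
[[270.81, 189.81], [305.185, 205.435], [267.935, 231.435], [233.31, 214.31]] [[467.4, -239.4], [452.8, -131.4], [577.2, -117.5], [593.2, -221.8]] [ 522.66611871 -177.52111582] ((523.0579223632812, -176.9047393798828), (126.99283599853516, 109.01448059082031), 7.689711093902588)
boxR [ 523.7 -178.5]
boxF [ 519.  -179.6]
boxL [ 522.3 -174.7]
boxB [ 525.7 -177.3]
lidR [ 527.3 -180.6]
lidF [ 516.  -174.1]
lidL [ 520.  -162.5]
225 [(np.int64(153), np.int64(153), np.int64(140)), (np.int64(153), np.int64(155), np.int64(142)), (np.int64(153), np.int64(154), np.int64(141)), (np.int64(137), np.int64(138), np.int64(129)), (np.int64(125), np.int64(125), np.int64(121)), (np.int64(144), np.int64(145), np.int64(143)), (np.int64(126), np.int64(118), np.int64(111)), (np.int64(124), np.int64(85), np.int64(55)), (np.int64(114), np.int64(78), np.int64(50)), (np.int64(111), np.int64(77), np.int64(50)), (np.int64(116), np.int64(80), np.int64(50)), (np.int64(121), np.int64(82), np.int64(51)), (np.int64(126), np.int64(85), np.int64(52)), (np.int64(125), np.int64(84), np.int64(50)), (np.int64(85), np.int64(6
[... 1556 characters left out ...]
(154), np.int64(145)), (np.int64(153), np.int64(154), np.int64(146)), (np.int64(153), np.int64(154), np.int64(144)), (np.int64(153), np.int64(154), np.int64(140)), (np.int64(153), np.int64(153), np.int64(139)), (np.int64(142), np.int64(142), np.int64(130)), (np.int64(111), np.int64(111), np.int64(106)), (np.int64(62), np.int64(61), np.int64(56)), (np.int64(60), np.int64(58), np.int64(52)), (np.int64(63), np.int64(61), np.int64(54)), (np.int64(66), np.int64(63), np.int64(55)), (np.int64(69), np.int64(65), np.int64(57)), (np.int64(65), np.int64(62), np.int64(55)), (np.int64(59), np.int64(57), np.int64(50)), (np.int64(54), np.int64(52), np.int64(47)), (np.int64(51), np.int64(50), np.int64(46))]
```

Run:
```python
from h import *;import pickle
D=pickle.load(open("c1.pkl","rb"));t=D["top"];c=D["scene"]
a=np.radians(6.6);ex=np.array([np.cos(a),np.sin(a)]);ey=np.array([-np.sin(a),np.cos(a)])
g=t["color"].astype(float)
for v in range(222,232,2):
    sat=g[v,:,0]-g[v,:,2]; u=np.arange(372,392);s=sat[372:392];i=np.argmax(s>38);ul=u[i-1]+(38-s[i-1])/(s[i]-s[i-1])
    w=g[v,365:380].sum(1);i=np.argmax(w<g[v,360:366].sum(1).mean()-45);ub=365+i-1+(w[i-1]-(g[v,360:366].sum(1).mean()-45))/(w[i-1]-w[i])
    L=ray(t,[[ul,v]],.1307)[0,:2];B=ray(t,[[ub,v]],.06)[0,:2];print(v,round(ul,1),round(ub,1),"lidc.y",L@ey*1e3-54,"boxc.y",B@ey*1e3-55)
hsv=cv2.cvtColor(c["color"],cv2.COLOR_RGB2HSV);m=((hsv[...,0]<16)&(hsv[...,1]>115)).astype(np.uint8)
# lower contour per column
for nm,us in(("+x",range(242,264,3)),("+y",range(274,298,3))):
    r=[]
    for u in us:
        col=m[165:215,u];v=165+np.max(np.nonzero(col)[0])+.5
        p=ray(c,[[u,v]],.1267)[0,:2]*1e3;r.append(p@ex-64 if nm=="+x" else p@ey-54)
    print("lid",nm,np.round(r,1))
k=np.array([[370,82],[645,207],[347,415],[70,278]])/8+[225,180]-.44
p=ray(c,k,.06)[:,:2]*1e3
print("box +x",p[[2,3]]@ex-65,"+y",p[[1,2]]@ey-55,"-x",p[[0,1]]@ex+65,"-y",p[[0,3]]@ey+55)
T=np.array([521.8,-176.4]);print("tcp",T@ex,T@ey)
# clips from the top cloud, in c0
print(np.array([519.6,-176.3])@ex,np.array([519.6,-176.3])@ey)
```

```text
222 380.5 373.6 lidc.y -235.3589996146968 boxc.y -230.54215440616477
224 380.6 373.9 lidc.y -235.24014659016657 boxc.y -230.6974210206072
226 380.8 374.1 lidc.y -235.12135872733595 boxc.y -230.6365216081563
228 381.1 374.3 lidc.y -235.26831493249634 boxc.y -230.69482256119935
230 381.4 374.5 lidc.y -235.3259293174913 boxc.y -230.51169153045663
lid +x [498.  499.3 498.  499.3 497.9 496.6 497.9 496.5]
lid +y [-235.4 -235.5 -235.7 -235.8 -233.3 -236.  -230.9 -236.2]
box +x [494.87849144 498.768363  ] +y [-237.56128203 -238.03129313] -x [501.81022331 499.73698876] -y [-236.55604802 -233.52496129]
tcp 498.0669957433451 -235.2051609790877
495.89306937407366 -234.8529619714434
```

```bash
python3 -m crank '[{"wx":0,"wy":0,"wz":0,"dx":-0.06,"dy":0.08,"dz":2,"jaw":1},{"wx":0,"wy":0,"wz":0,"dx":0,"dy":0,"dz":2,"jaw":1},{"wx":0,"wy":0,"wz":0,"dx":0,"dy":0,"dz":1.5,"jaw":1},{"wx":0,"wy":0,"wz":0,"dx":0,"dy":0,"dz":0,"jaw":1},{"wx":0,"wy":0,"wz":0,"dx":0,"dy":0,"dz":0,"jaw":1}]'
python3 -m crank '[{"wx":0,"wy":0,"wz":0,"dx":0,"dy":0,"dz":0.2,"jaw":1},{"wx":0,"wy":0,"wz":0,"dx":0,"dy":0,"dz":0.2,"jaw":1},{"wx":0,"wy":0,"wz":0,"dx":0,"dy":0,"dz":0.1,"jaw":1},{"wx":0,"wy":0,"wz":0,"dx":0,"dy":0,"dz":0,"jaw":1},{"wx":0,"wy":0,"wz":0,"dx":0,"dy":0,"dz":0,"jaw":1}]'
python3 -m crank '[{"wx":0,"wy":0,"wz":0,"dx":0,"dy":0,"dz":0.2,"jaw":1},{"wx":0,"wy":0,"wz":0,"dx":0,"dy":0,"dz":0,"jaw":1},{"wx":0,"wy":0,"wz":0,"dx":0,"dy":0,"dz":0,"jaw":1}]'
```

```text
time_s: 7.08
tool_pos: [0.5227, -0.1771, 0.0964]
eef_rot: [[-0.114, 0.993, 0.001], [0.993, 0.114, -0.001], [-0.001, 0.001, -1.0]]
wrist_force: [-0.0, -0.7, -1.8]
finger_gap: 0.0138
grasp_force: 30.0
time_s: 7.7
tool_pos: [0.5223, -0.1769, 0.0907]
eef_rot: [[-0.114, 0.993, 0.0], [0.993, 0.114, -0.0], [-0.0, 0.0, -1.0]]
wrist_force: [-0.4, -0.8, -0.9]
finger_gap: 0.0133
grasp_force: 30.0
time_s: 8.07
tool_pos: [0.5226, -0.1773, 0.0893]
eef_rot: [[-0.114, 0.993, 0.001], [0.993, 0.114, -0.001], [-0.001, 0.001, -1.0]]
wrist_force: [-0.5, -1.7, 5.5]
finger_gap: 0.0136
grasp_force: 30.0
```

```bash
python3 -m crank '[{"wx":0,"wy":0,"wz":0,"dx":0,"dy":0,"dz":0.1,"jaw":1},{"wx":0,"wy":0,"wz":0,"dx":0,"dy":0,"dz":0,"jaw":1},{"wx":0,"wy":0,"wz":0,"dx":0,"dy":0,"dz":0,"jaw":1}]'; python3 -c "
from workcell import *;s=state();print(s['wrist_force'],s['torque'])"
```

```text
time_s: 8.45
tool_pos: [0.5226, -0.1777, 0.0884]
eef_rot: [[-0.114, 0.993, 0.001], [0.993, 0.114, -0.002], [-0.002, 0.001, -1.0]]
wrist_force: [-1.5, -3.0, 6.4]
finger_gap: 0.0139
grasp_force: 30.0
[-1.52083734 -3.02402498  6.41766771] [-0.27367384  0.25437169  0.00650002]
```

```bash
python3 -m crank '[{"wx":0,"wy":0,"wz":0,"dx":-0.15,"dy":-0.03,"dz":-0.15,"jaw":1},{"wx":0,"wy":0,"wz":0,"dx":0,"dy":0,"dz":0,"jaw":1},{"wx":0,"wy":0,"wz":0,"dx":0,"dy":0,"dz":0.1,"jaw":1},{"wx":0,"wy":0,"wz":0,"dx":0,"dy":0,"dz":0.1,"jaw":1},{"wx":0,"wy":0,"wz":0,"dx":0,"dy":0,"dz":0,"jaw":1}]'; python3 -c "
from workcell import *;s=state();print(s['torque'])"
python3 -m crank '[{"wx":0,"wy":0,"wz":0,"dx":0,"dy":0,"dz":0.1,"jaw":1},{"wx":0,"wy":0,"wz":0,"dx":0,"dy":0,"dz":0,"jaw":1},{"wx":0,"wy":0,"wz":0,"dx":0,"dy":0,"dz":0,"jaw":1}]'; python3 -c "
from workcell import *;s=state();print(s['torque'])"
```

```text
time_s: 9.07
tool_pos: [0.522, -0.1783, 0.0869]
eef_rot: [[-0.114, 0.993, -0.0], [0.993, 0.114, 0.0], [0.0, -0.0, -1.0]]
wrist_force: [0.0, -0.7, -1.4]
finger_gap: 0.0135
grasp_force: 30.0
[-0.15316969 -0.11401779  0.05527577]
time_s: 9.45
tool_pos: [0.5221, -0.1783, 0.0862]
eef_rot: [[-0.114, 0.993, -0.0], [0.993, 0.114, -0.0], [-0.0, -0.0, -1.0]]
wrist_force: [-0.3, -0.1, -0.8]
finger_gap: 0.0138
grasp_force: 30.0
[-0.11605623 -0.07222075  0.05399287]
```

Contact has gone and the lid is dropping in; continue to the seat.

```bash
python3 -m crank '[{"wx":0,"wy":0,"wz":0,"dx":0,"dy":0,"dz":0.1,"jaw":1},{"wx":0,"wy":0,"wz":0,"dx":0,"dy":0,"dz":0.05,"jaw":1},{"wx":0,"wy":0,"wz":0,"dx":0,"dy":0,"dz":0,"jaw":1},{"wx":0,"wy":0,"wz":0,"dx":0,"dy":0,"dz":0,"jaw":1}]'
python3 -m crank '[{"wx":0,"wy":0,"wz":0,"dx":0,"dy":0,"dz":0.1,"jaw":1},{"wx":0,"wy":0,"wz":0,"dx":0,"dy":0,"dz":0,"jaw":1},{"wx":0,"wy":0,"wz":0,"dx":0,"dy":0,"dz":0,"jaw":1}]'
```

```text
time_s: 9.95
tool_pos: [0.5221, -0.1781, 0.0853]
eef_rot: [[-0.114, 0.993, 0.0], [0.993, 0.114, 0.0], [0.0, 0.0, -1.0]]
wrist_force: [-2.9, 2.7, 5.8]
finger_gap: 0.0137
grasp_force: 30.0
time_s: 10.32
tool_pos: [0.522, -0.1778, 0.0845]
eef_rot: [[-0.114, 0.993, 0.0], [0.993, 0.114, 0.0], [0.0, 0.0, -1.0]]
wrist_force: [-2.5, 3.2, 8.1]
finger_gap: 0.0138
grasp_force: 30.0
```

```bash
python3 -m crank '[{"wx":0,"wy":0,"wz":0,"dx":0,"dy":0,"dz":0,"jaw":0.2},{"wx":0,"wy":0,"wz":0,"dx":0,"dy":0,"dz":0,"jaw":0.2},{"wx":0,"wy":0,"wz":0,"dx":0,"dy":0,"dz":-1,"jaw":0.2},{"wx":0,"wy":0,"wz":0,"dx":0,"dy":0,"dz":-3,"jaw":0.2},{"wx":0,"wy":0,"wz":0,"dx":0,"dy":0,"dz":-5,"jaw":1}]'
python3 -m crank '[{"wx":0,"wy":0,"wz":0,"dx":4,"dy":0,"dz":0,"jaw":1},{"wx":0,"wy":0,"wz":0,"dx":5,"dy":0,"dz":0,"jaw":1},{"wx":0,"wy":0,"wz":0,"dx":2,"dy":0,"dz":0,"jaw":1},{"wx":0,"wy":0,"wz":0,"dx":0,"dy":0,"dz":0,"jaw":1},{"wx":0,"wy":0,"wz":0,"dx":0,"dy":0,"dz":0,"jaw":1}]'
python3 - <<'E'
from workcell import *;from h import *;import pickle
d={n:read_camera(n) for n in("scene","top")};pickle.dump(d,open("c2.pkl","wb"))
a=cv2.resize(d["scene"]["color"][145:245,215:325],None,fx=4,fy=4,interpolation=2);b=cv2.resize(d["top"]["color"][190:290,360:450],None,fx=4,fy=4,interpolation=2)
cv2.imwrite("pics/seat.png",np.hstack([a,b])[:,:,::-1])
E
```

```text
time_s: 10.95
tool_pos: [0.5213, -0.1781, 0.1738]
eef_rot: [[-0.114, 0.993, -0.003], [0.993, 0.114, 0.001], [0.002, -0.003, -1.0]]
wrist_force: [0.7, -0.7, 0.7]
finger_gap: 0.0309
grasp_force: 0.0
time_s: 11.58
tool_pos: [0.51, -0.0701, 0.1739]
eef_rot: [[-0.114, 0.993, 0.001], [0.993, 0.114, -0.001], [-0.001, 0.001, -1.0]]
wrist_force: [-0.9, -0.9, 0.4]
finger_gap: -0.0001
grasp_force: 0.0
```

View pics/seat.png

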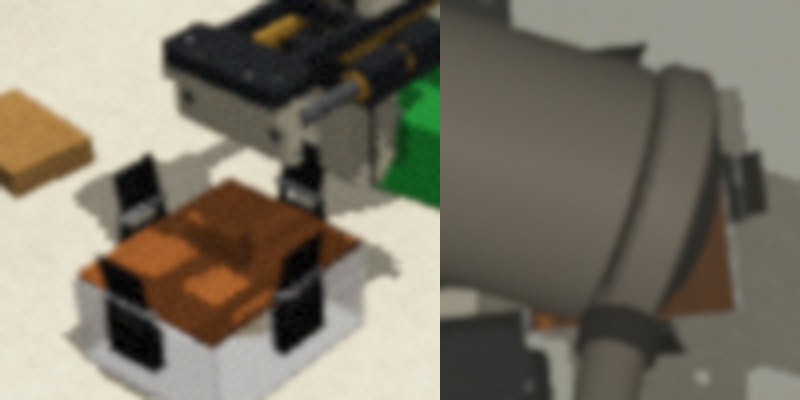

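The lid lies flat on the rim (scene crop, centre about (220,260)), and all four clips are still upright. Next I fold the +y clip.

```bash
python3 -m crank '[{"wx":0,"wy":0,"wz":0,"dx":0,"dy":0,"dz":4,"jaw":1},{"wx":0,"wy":0,"wz":0,"dx":0,"dy":0,"dz":3.7,"jaw":1},{"wx":0,"wy":0,"wz":0,"dx":-1,"dy":0,"dz":0,"jaw":1},{"wx":0,"wy":0,"wz":0,"dx":-1,"dy":0,"dz":0,"jaw":1},{"wx":0,"wy":0,"wz":0,"dx":-0.7,"dy":0,"dz":0,"jaw":1}]'
python3 -m crank '[{"wx":0,"wy":0,"wz":0,"dx":-0.7,"dy":0,"dz":0,"jaw":1},{"wx":0,"wy":0,"wz":0,"dx":-0.7,"dy":0,"dz":0,"jaw":1},{"wx":0,"wy":0,"wz":0,"dx":-0.6,"dy":0,"dz":0,"jaw":1},{"wx":0,"wy":0,"wz":0,"dx":-0.6,"dy":0,"dz":0,"jaw":1},{"wx":0,"wy":0,"wz":0,"dx":0,"dy":0,"dz":0,"jaw":1}]'
python3 -m crank '[{"wx":0,"wy":0,"wz":0,"dx":-0.3,"dy":0,"dz":0.3,"jaw":1},{"wx":0,"wy":0,"wz":0,"dx":-0.3,"dy":0,"dz":0.3,"jaw":1},{"wx":0,"wy":0,"wz":0,"dx":-0.5,"dy":0,"dz":0,"jaw":1},{"wx":0,"wy":0,"wz":0,"dx":-0.6,"dy":0,"dz":0,"jaw":1},{"wx":0,"wy":0,"wz":0,"dx":0,"dy":0,"dz":0,"jaw":1}]'
```

```text
time_s: 12.3
tool_pos: [0.5138, -0.0975, 0.0983]
eef_rot: [[-0.113, 0.994, 0.003], [0.994, 0.113, -0.001], [-0.002, 0.003, -1.0]]
wrist_force: [-0.3, 0.1, -0.1]
finger_gap: 0.0001
grasp_force: 0.0
time_s: 12.92
tool_pos: [0.5156, -0.1223, 0.0967]
eef_rot: [[-0.114, 0.993, -0.0], [0.993, 0.114, -0.001], [-0.001, -0.0, -1.0]]
wrist_force: [-1.4, 0.8, 0.6]
finger_gap: 0.0006
grasp_force: 0.4
time_s: 13.55
tool_pos: [0.5178, -0.1395, 0.0908]
eef_rot: [[-0.114, 0.994, 0.001], [0.994, 0.114, -0.001], [-0.001, 0.001, -1.0]]
wrist_force: [-0.1, -0.8, 1.2]
finger_gap: 0.0006
grasp_force: 0.4
```

```bash
python3 -m crank '[{"wx":0,"wy":0,"wz":0,"dx":0,"dy":0,"dz":0.15,"jaw":1},{"wx":0,"wy":0,"wz":0,"dx":0,"dy":0,"dz":0.15,"jaw":1},{"wx":0,"wy":0,"wz":0,"dx":0,"dy":0,"dz":0,"jaw":1}]' | grep -E "pos|wrist"
python3 -m crank '[{"wx":0,"wy":0,"wz":0,"dx":0,"dy":0,"dz":0.1,"jaw":1},{"wx":0,"wy":0,"wz":0,"dx":0,"dy":0,"dz":0,"jaw":1}]' | grep -E "pos|wrist"
python3 -m crank '[{"wx":0,"wy":0,"wz":0,"dx":0,"dy":0,"dz":0.1,"jaw":1},{"wx":0,"wy":0,"wz":0,"dx":0,"dy":0,"dz":0,"jaw":1}]' | grep -E "pos|wrist"
python3 -m crank '[{"wx":0,"wy":0,"wz":0,"dx":0,"dy":0,"dz":0.05,"jaw":1},{"wx":0,"wy":0,"wz":0,"dx":0,"dy":0,"dz":0,"jaw":1}]' | grep -E "pos|wrist"
```

```text
tool_pos: [0.518, -0.1395, 0.0883]
wrist_force: [-0.4, -3.4, 3.8]
tool_pos: [0.5181, -0.1392, 0.0872]
wrist_force: [0.2, -3.3, 5.1]
tool_pos: [0.5181, -0.1393, 0.087]
wrist_force: [-3.0, -3.1, 11.6]
tool_pos: [0.5182, -0.1393, 0.0869]
wrist_force: [-3.4, -1.7, 16.0]
```

```bash
python3 -m crank '[{"wx":0,"wy":0,"wz":0,"dx":0,"dy":0,"dz":-1,"jaw":1},{"wx":0,"wy":0,"wz":0,"dx":0,"dy":0,"dz":-4.5,"jaw":1},{"wx":0,"wy":0,"wz":0,"dx":-2.7,"dy":0,"dz":0,"jaw":1},{"wx":0,"wy":0,"wz":0,"dx":-4,"dy":0,"dz":0,"jaw":1},{"wx":0,"wy":0,"wz":0,"dx":-4,"dy":0,"dz":0,"jaw":1}]' | grep -E "pos|wrist"
python3 -m crank '[{"wx":0,"wy":0,"wz":0,"dx":-4,"dy":0,"dz":0,"jaw":1},{"wx":0,"wy":0,"wz":0,"dx":0,"dy":0,"dz":0,"jaw":1},{"wx":0,"wy":0,"wz":0,"dx":0,"dy":0,"dz":2,"jaw":1},{"wx":0,"wy":0,"wz":0,"dx":0,"dy":0,"dz":2.5,"jaw":1},{"wx":0,"wy":0,"wz":0,"dx":0,"dy":0,"dz":0,"jaw":1}]' | grep -E "pos|wrist"
```

```text
tool_pos: [0.5298, -0.2452, 0.1401]
wrist_force: [0.7, 0.2, 0.3]
tool_pos: [0.5331, -0.2826, 0.0932]
wrist_force: [0.3, -0.4, 0.3]
```

```bash
python3 -m crank '[{"wx":0,"wy":0,"wz":0,"dx":1,"dy":0,"dz":-0.4,"jaw":1},{"wx":0,"wy":0,"wz":0,"dx":1,"dy":0,"dz":0,"jaw":1},{"wx":0,"wy":0,"wz":0,"dx":0.7,"dy":0,"dz":0,"jaw":1},{"wx":0,"wy":0,"wz":0,"dx":0.7,"dy":0,"dz":0,"jaw":1},{"wx":0,"wy":0,"wz":0,"dx":0.6,"dy":0,"dz":0,"jaw":1}]'| grep -E "pos|wrist"
python3 -m crank '[{"wx":0,"wy":0,"wz":0,"dx":0.6,"dy":0,"dz":0,"jaw":1},{"wx":0,"wy":0,"wz":0,"dx":0.4,"dy":0,"dz":0,"jaw":1},{"wx":0,"wy":0,"wz":0,"dx":0.3,"dy":0,"dz":0.3,"jaw":1},{"wx":0,"wy":0,"wz":0,"dx":0.3,"dy":0,"dz":0.3,"jaw":1},{"wx":0,"wy":0,"wz":0,"dx":0,"dy":0,"dz":0,"jaw":1}]'| grep -E "pos|wrist"
python3 -m crank '[{"wx":0,"wy":0,"wz":0,"dx":0.5,"dy":0,"dz":0,"jaw":1},{"wx":0,"wy":0,"wz":0,"dx":0.5,"dy":0,"dz":0,"jaw":1},{"wx":0,"wy":0,"wz":0,"dx":0,"dy":0,"dz":0,"jaw":1}]'| grep -E "pos|wrist"
```

```text
tool_pos: [0.53, -0.245, 0.0996]
wrist_force: [0.3, -2.7, -1.2]
tool_pos: [0.5278, -0.2285, 0.0928]
wrist_force: [0.3, 0.6, 0.1]
tool_pos: [0.5267, -0.2184, 0.0932]
wrist_force: [0.0, 0.1, -0.3]
```

```bash
python3 -m crank '[{"wx":0,"wy":0,"wz":0,"dx":0.2,"dy":0,"dz":0.2,"jaw":1},{"wx":0,"wy":0,"wz":0,"dx":0,"dy":0,"dz":0.2,"jaw":1},{"wx":0,"wy":0,"wz":0,"dx":0,"dy":0,"dz":0,"jaw":1}]' | grep -E "pos|wrist"
python3 -m crank '[{"wx":0,"wy":0,"wz":0,"dx":0,"dy":0,"dz":0.1,"jaw":1},{"wx":0,"wy":0,"wz":0,"dx":0,"dy":0,"dz":0,"jaw":1}]' | grep -E "pos|wrist"
python3 -m crank '[{"wx":0,"wy":0,"wz":0,"dx":0,"dy":0,"dz":0.1,"jaw":1},{"wx":0,"wy":0,"wz":0,"dx":0,"dy":0,"dz":0,"jaw":1}]' | grep -E "pos|wrist"
```

```text
tool_pos: [0.5266, -0.2169, 0.0892]
wrist_force: [-0.5, 2.3, 2.9]
tool_pos: [0.5266, -0.2168, 0.0883]
wrist_force: [0.4, 3.0, 4.8]
tool_pos: [0.5266, -0.2168, 0.0872]
wrist_force: [0.2, 3.5, 4.8]
```

```bash
python3 -m crank '[{"wx":0,"wy":0,"wz":0,"dx":0,"dy":0,"dz":0.1,"jaw":1},{"wx":0,"wy":0,"wz":0,"dx":0,"dy":0,"dz":0,"jaw":1}]' | grep -E "pos|wrist"
python3 -m crank '[{"wx":0,"wy":0,"wz":0,"dx":0,"dy":0,"dz":0.05,"jaw":1},{"wx":0,"wy":0,"wz":0,"dx":0,"dy":0,"dz":0,"jaw":1}]' | grep -E "pos|wrist"
python3 -m crank '[{"wx":0,"wy":0,"wz":0,"dx":0,"dy":0,"dz":0.05,"jaw":1},{"wx":0,"wy":0,"wz":0,"dx":0,"dy":0,"dz":0,"jaw":1}]' | grep -E "pos|wrist"
```

```text
tool_pos: [0.5267, -0.2168, 0.0867]
wrist_force: [-0.7, 4.7, 9.4]
tool_pos: [0.5267, -0.2167, 0.0867]
wrist_force: [-2.6, 5.7, 11.9]
tool_pos: [0.5267, -0.2168, 0.0866]
wrist_force: [-3.4, 6.6, 14.4]
```

```bash
python3 -m crank '[{"wx":0,"wy":0,"wz":0,"dx":0,"dy":0,"dz":-1,"jaw":1},{"wx":0,"wy":0,"wz":0,"dx":0,"dy":0,"dz":-4.5,"jaw":1},{"wx":0,"wy":0,"wz":0,"dx":3.9,"dy":-4,"dz":0,"jaw":1},{"wx":0,"wy":0,"wz":0,"dx":0,"dy":-4,"dz":0,"jaw":1},{"wx":0,"wy":0,"wz":0,"dx":0,"dy":-4,"dz":0,"jaw":1}]' | grep -E "pos|wrist"; python3 -c "
from workcell import *;print(state()['joint_pos'])"
```

```text
tool_pos: [0.4017, -0.1921, 0.1402]
wrist_force: [0.2, -1.0, 0.4]
[-3.54085462e+01  1.81526904e+01  1.07611362e+02 -5.78698351e-02
  5.41996632e+01 -4.20005841e+01]
```

```bash
python3 -m crank '[{"wx":0,"wy":0,"wz":10,"dx":0,"dy":0,"dz":0,"jaw":1},{"wx":0,"wy":0,"wz":10,"dx":0,"dy":0,"dz":0,"jaw":1},{"wx":0,"wy":0,"wz":10,"dx":0,"dy":0,"dz":0,"jaw":1},{"wx":0,"wy":0,"wz":10,"dx":0,"dy":0,"dz":0,"jaw":1},{"wx":0,"wy":0,"wz":10,"dx":0,"dy":0,"dz":0,"jaw":1}]' | grep -E "pos|wrist"
python3 -m crank '[{"wx":0,"wy":0,"wz":10,"dx":0,"dy":0,"dz":0,"jaw":1},{"wx":0,"wy":0,"wz":10,"dx":0,"dy":0,"dz":0,"jaw":1},{"wx":0,"wy":0,"wz":10,"dx":0,"dy":0,"dz":0,"jaw":1},{"wx":0,"wy":0,"wz":10,"dx":0,"dy":0,"dz":2,"jaw":1},{"wx":0,"wy":0,"wz":0,"dx":0,"dy":0,"dz":2.2,"jaw":1}]' | grep -E "pos|wrist"
python3 -m crank '[{"wx":0,"wy":0,"wz":0,"dx":0.5,"dy":0,"dz":0,"jaw":1},{"wx":0,"wy":0,"wz":0,"dx":0,"dy":0,"dz":0,"jaw":1}]'
```

```text
tool_pos: [0.4028, -0.1925, 0.1401]
wrist_force: [1.0, 0.2, 0.8]
tool_pos: [0.4031, -0.1927, 0.0979]
wrist_force: [0.3, -0.9, 0.4]
time_s: 21.3
tool_pos: [0.4086, -0.192, 0.0988]
eef_rot: [[0.993, 0.115, 0.001], [0.115, -0.993, -0.001], [0.001, 0.001, -1.0]]
wrist_force: [0.1, 0.2, 0.3]
finger_gap: 0.0003
grasp_force: 0.0
```

```bash
python3 -m crank '[{"wx":0,"wy":0,"wz":0,"dx":1,"dy":0,"dz":0.1,"jaw":1},{"wx":0,"wy":0,"wz":0,"dx":1,"dy":0,"dz":0,"jaw":1},{"wx":0,"wy":0,"wz":0,"dx":0.7,"dy":0,"dz":0,"jaw":1},{"wx":0,"wy":0,"wz":0,"dx":0.6,"dy":0,"dz":0,"jaw":1},{"wx":0,"wy":0,"wz":0,"dx":0.6,"dy":0,"dz":0,"jaw":1}]'| grep -E "pos|wrist"
python3 -m crank '[{"wx":0,"wy":0,"wz":0,"dx":0.6,"dy":0,"dz":0,"jaw":1},{"wx":0,"wy":0,"wz":0,"dx":0.4,"dy":0,"dz":0,"jaw":1},{"wx":0,"wy":0,"wz":0,"dx":0.3,"dy":0,"dz":0.3,"jaw":1},{"wx":0,"wy":0,"wz":0,"dx":0.3,"dy":0,"dz":0.3,"jaw":1},{"wx":0,"wy":0,"wz":0,"dx":0,"dy":0,"dz":0,"jaw":1}]'| grep -E "pos|wrist"
python3 -m crank '[{"wx":0,"wy":0,"wz":0,"dx":0.5,"dy":0,"dz":0,"jaw":1},{"wx":0,"wy":0,"wz":0,"dx":0.6,"dy":0,"dz":0,"jaw":1},{"wx":0,"wy":0,"wz":0,"dx":0,"dy":0,"dz":0,"jaw":1}]'| grep -E "pos|wrist"
python3 -m crank '[{"wx":0,"wy":0,"wz":0,"dx":0,"dy":0,"dz":0.2,"jaw":1},{"wx":0,"wy":0,"wz":0,"dx":0,"dy":0,"dz":0,"jaw":1}]' | grep -E "pos|wrist"
python3 -m crank '[{"wx":0,"wy":0,"wz":0,"dx":0,"dy":0,"dz":0.1,"jaw":1},{"wx":0,"wy":0,"wz":0,"dx":0,"dy":0,"dz":0,"jaw":1}]' | grep -E "pos|wrist"
```

```text
tool_pos: [0.4464, -0.1869, 0.097]
wrist_force: [-3.8, -0.9, -0.9]
tool_pos: [0.4629, -0.1852, 0.091]
wrist_force: [0.8, 0.8, 0.0]
tool_pos: [0.4743, -0.184, 0.0914]
wrist_force: [1.9, 0.2, 1.0]
tool_pos: [0.4741, -0.1842, 0.0896]
wrist_force: [1.9, 0.9, 2.5]
tool_pos: [0.4741, -0.1842, 0.0886]
wrist_force: [3.7, -0.2, 4.5]
```

```bash
python3 -m crank '[{"wx":0,"wy":0,"wz":0,"dx":0,"dy":0,"dz":0.1,"jaw":1},{"wx":0,"wy":0,"wz":0,"dx":0,"dy":0,"dz":0,"jaw":1}]' | grep -E "pos|wrist"
python3 -m crank '[{"wx":0,"wy":0,"wz":0,"dx":0,"dy":0,"dz":0.1,"jaw":1},{"wx":0,"wy":0,"wz":0,"dx":0,"dy":0,"dz":0,"jaw":1}]' | grep -E "pos|wrist"
python3 -m crank '[{"wx":0,"wy":0,"wz":0,"dx":0,"dy":0,"dz":0.05,"jaw":1},{"wx":0,"wy":0,"wz":0,"dx":0,"dy":0,"dz":0,"jaw":1}]' | grep -E "pos|wrist"
```

```text
tool_pos: [0.4737, -0.1842, 0.0874]
wrist_force: [3.8, -0.0, 4.3]
tool_pos: [0.4738, -0.1842, 0.0872]
wrist_force: [2.4, 2.1, 11.9]
tool_pos: [0.4738, -0.1842, 0.087]
wrist_force: [0.2, 2.4, 15.3]
```

```bash
python3 -m crank '[{"wx":0,"wy":0,"wz":0,"dx":0,"dy":0,"dz":-1,"jaw":1},{"wx":0,"wy":0,"wz":0,"dx":0,"dy":0,"dz":-4.5,"jaw":1},{"wx":0,"wy":0,"wz":0,"dx":4,"dy":0,"dz":0,"jaw":1},{"wx":0,"wy":0,"wz":0,"dx":5,"dy":0,"dz":0,"jaw":1},{"wx":0,"wy":0,"wz":0,"dx":4.2,"dy":0,"dz":0,"jaw":1}]' | grep -E "pos|wrist"
python3 -m crank '[{"wx":0,"wy":0,"wz":0,"dx":3,"dy":0,"dz":0,"jaw":1},{"wx":0,"wy":0,"wz":0,"dx":0,"dy":0,"dz":0,"jaw":1},{"wx":0,"wy":0,"wz":0,"dx":0,"dy":0,"dz":2,"jaw":1},{"wx":0,"wy":0,"wz":0,"dx":0,"dy":0,"dz":2.2,"jaw":1},{"wx":0,"wy":0,"wz":0,"dx":0,"dy":0,"dz":0,"jaw":1}]' | grep -E "pos|wrist"
```

```text
tool_pos: [0.6049, -0.1686, 0.14]
wrist_force: [0.2, -0.2, -0.4]
tool_pos: [0.6317, -0.1652, 0.0965]
wrist_force: [-0.7, 0.3, -0.2]
```

```bash
python3 -m crank '[{"wx":0,"wy":0,"wz":0,"dx":-1,"dy":0,"dz":0,"jaw":1},{"wx":0,"wy":0,"wz":0,"dx":-1,"dy":0,"dz":0,"jaw":1},{"wx":0,"wy":0,"wz":0,"dx":-0.6,"dy":0,"dz":0,"jaw":1},{"wx":0,"wy":0,"wz":0,"dx":-0.6,"dy":0,"dz":0,"jaw":1},{"wx":0,"wy":0,"wz":0,"dx":-0.6,"dy":0,"dz":0,"jaw":1}]'| grep -E "pos|wrist"
python3 -m crank '[{"wx":0,"wy":0,"wz":0,"dx":-0.4,"dy":0,"dz":0,"jaw":1},{"wx":0,"wy":0,"wz":0,"dx":-0.3,"dy":0,"dz":0,"jaw":1},{"wx":0,"wy":0,"wz":0,"dx":-0.3,"dy":0,"dz":0.3,"jaw":1},{"wx":0,"wy":0,"wz":0,"dx":-0.3,"dy":0,"dz":0.2,"jaw":1},{"wx":0,"wy":0,"wz":0,"dx":0,"dy":0,"dz":0,"jaw":1}]'| grep -E "pos|wrist"
python3 -m crank '[{"wx":0,"wy":0,"wz":0,"dx":-0.5,"dy":0,"dz":0,"jaw":1},{"wx":0,"wy":0,"wz":0,"dx":-0.6,"dy":0,"dz":0,"jaw":1},{"wx":0,"wy":0,"wz":0,"dx":0,"dy":0,"dz":0,"jaw":1}]'| grep -E "pos|wrist"
python3 -m crank '[{"wx":0,"wy":0,"wz":0,"dx":0,"dy":0,"dz":0.2,"jaw":1},{"wx":0,"wy":0,"wz":0,"dx":0,"dy":0,"dz":0,"jaw":1}]' | grep -E "pos|wrist"
python3 -m crank '[{"wx":0,"wy":0,"wz":0,"dx":0,"dy":0,"dz":0.1,"jaw":1},{"wx":0,"wy":0,"wz":0,"dx":0,"dy":0,"dz":0,"jaw":1}]' | grep -E "pos|wrist"
```

```text
tool_pos: [0.5969, -0.17, 0.0992]
wrist_force: [2.3, 0.9, -0.3]
tool_pos: [0.5831, -0.1713, 0.0933]
wrist_force: [0.8, -0.9, -0.4]
tool_pos: [0.572, -0.1726, 0.0937]
wrist_force: [-0.5, -0.1, 0.2]
tool_pos: [0.5726, -0.1726, 0.0914]
wrist_force: [-0.7, 0.2, 0.2]
tool_pos: [0.5728, -0.1725, 0.0906]
wrist_force: [-1.0, 0.1, 0.1]
```

```bash
python3 -m crank '[{"wx":0,"wy":0,"wz":0,"dx":-0.25,"dy":0,"dz":0.1,"jaw":1},{"wx":0,"wy":0,"wz":0,"dx":0,"dy":0,"dz":0.1,"jaw":1},{"wx":0,"wy":0,"wz":0,"dx":0,"dy":0,"dz":0,"jaw":1}]' | grep -E "pos|wrist"
python3 -m crank '[{"wx":0,"wy":0,"wz":0,"dx":0,"dy":0,"dz":0.1,"jaw":1},{"wx":0,"wy":0,"wz":0,"dx":0,"dy":0,"dz":0,"jaw":1}]' | grep -E "pos|wrist"
python3 -m crank '[{"wx":0,"wy":0,"wz":0,"dx":0,"dy":0,"dz":0.1,"jaw":1},{"wx":0,"wy":0,"wz":0,"dx":0,"dy":0,"dz":0,"jaw":1}]' | grep -E "pos|wrist"
python3 -m crank '[{"wx":0,"wy":0,"wz":0,"dx":0,"dy":0,"dz":0.1,"jaw":1},{"wx":0,"wy":0,"wz":0,"dx":0,"dy":0,"dz":0,"jaw":1}]' | grep -E "pos|wrist"
```

```text
tool_pos: [0.5705, -0.1729, 0.0889]
wrist_force: [0.7, -0.7, 2.8]
tool_pos: [0.5704, -0.1729, 0.0878]
wrist_force: [0.9, 0.6, 2.5]
tool_pos: [0.5703, -0.1729, 0.0866]
wrist_force: [1.0, -0.6, 2.5]
tool_pos: [0.5703, -0.1729, 0.0862]
wrist_force: [-0.6, -0.4, 6.5]
```

```bash
python3 -m crank '[{"wx":0,"wy":0,"wz":0,"dx":0,"dy":0,"dz":0.1,"jaw":1},{"wx":0,"wy":0,"wz":0,"dx":0,"dy":0,"dz":0,"jaw":1}]' | grep -E "pos|wrist"
python3 -m crank '[{"wx":0,"wy":0,"wz":0,"dx":0,"dy":0,"dz":0.1,"jaw":1},{"wx":0,"wy":0,"wz":0,"dx":0,"dy":0,"dz":0,"jaw":1}]' | grep -E "pos|wrist"
```

```text
tool_pos: [0.5704, -0.173, 0.086]
wrist_force: [-3.0, -0.1, 11.7]
tool_pos: [0.5704, -0.173, 0.0858]
wrist_force: [-5.7, 1.0, 18.4]
```

```bash
python3 -m crank '[{"wx":0,"wy":0,"wz":0,"dx":0,"dy":0,"dz":-1,"jaw":1},{"wx":0,"wy":0,"wz":0,"dx":0,"dy":0,"dz":-5,"jaw":1},{"wx":0,"wy":0,"wz":0,"dx":-4,"dy":0,"dz":-5,"jaw":1},{"wx":0,"wy":0,"wz":0,"dx":-3,"dy":-5,"dz":0,"jaw":1},{"wx":0,"wy":0,"wz":0,"dx":-3,"dy":-5,"dz":0,"jaw":1}]' | grep -E "pos|wrist"
python3 -m crank '[{"wx":0,"wy":0,"wz":0,"dx":0,"dy":-5,"dz":0,"jaw":1},{"wx":0,"wy":0,"wz":0,"dx":0,"dy":-5,"dz":0,"jaw":1},{"wx":0,"wy":0,"wz":0,"dx":0,"dy":-5,"dz":0,"jaw":1},{"wx":0,"wy":0,"wz":0,"dx":0,"dy":-5,"dz":0,"jaw":1},{"wx":0,"wy":0,"wz":0,"dx":0,"dy":0,"dz":0,"jaw":1}]' | grep -E "pos|wrist"
cat > clips.py <<'E'
from workcell import *;from h import *
S=[{n:read_camera(n) for n in("scene","top")} for _ in range(8)]
a=np.radians(6.6);E=np.array([[np.cos(a),np.sin(a)],[-np.sin(a),np.cos(a)]])
for n,b in(("scene",(523,-177)),("top",(519.5,-176.2))):
    z=np.median([s[n]["range_z"] for s in S],0);c=dict(S[0][n],range_z=z);P=cloud(c)*1e3;col=np.mean([s[n]["color"] for s in S],0)
    q=(P[...,:2]-b)@E.T;dark=(col.max(2)<70)&(P[...,2]>60)&(P[...,2]<110)
    for nm,u,w in(("near",-q[...,0]-71,q[...,1]),("far",q[...,0]-71,q[...,1]),("left",q[...,1]-61,q[...,0]),("right",-q[...,1]-61,q[...,0])):
        m=dark&(abs(w)<17)&(u>-33)&(u<-2)
        if m.sum()>20:
            A=np.c_[u[m],w[m],np.ones(m.sum())];r=P[...,2][m];k=np.abs(r-np.median(r))<6;co,res,*_=np.linalg.lstsq(A[k],r[k],rcond=None)
            sd=np.sqrt(res[0]/k.sum()*np.linalg.inv(A[k].T@A[k])[0,0]);print(n,nm,k.sum(),"slope in",-co[0].round(3),"+-",sd.round(3),"z hinge",co[2].round(1))
    lp=proj(c,[[522/1e3,-.178,.07]])[0].astype(int)
    cv2.imwrite(f"pics/f_{n}.png",cv2.resize(S[0][n]["color"][lp[1]-50:lp[1]+50,lp[0]-50:lp[0]+50],(395,395),interpolation=2)[:,:,::-1])
cv2.imwrite("pics/fin.png",np.hstack([cv2.imread("pics/f_scene.png"),cv2.imread("pics/f_top.png")]))
E
python3 clips.py
```

```text
tool_pos: [0.4591, -0.084, 0.1927]
wrist_force: [0.5, -0.1, -0.1]
tool_pos: [0.4366, 0.1165, 0.1922]
wrist_force: [-0.1, -0.3, -0.4]
scene near 81 slope in 0.004 +- 0.01 z hinge 73.0
scene far 82 slope in 0.013 +- 0.01 z hinge 71.9
scene left 81 slope in 0.008 +- 0.009 z hinge 73.0
scene right 77 slope in 0.026 +- 0.012 z hinge 72.4
top near 168 slope in 0.03 +- 0.009 z hinge 73.0
top far 167 slope in 0.018 +- 0.009 z hinge 72.1
top left 170 slope in 0.016 +- 0.009 z hinge 73.1
top right 168 slope in 0.028 +- 0.008 z hinge 72.7
```

View pics/fin.png

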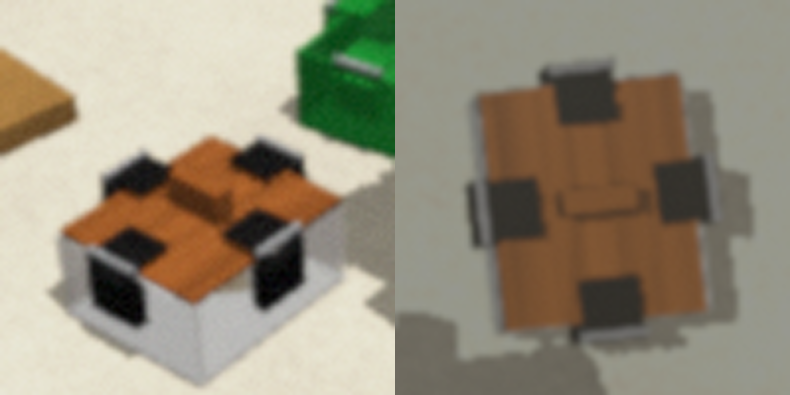

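The final picture shows the lid flat and all four clips folded level on it. The measured slopes are about 0.01–0.03 rad within noise, and each clip's hinge-side height matches the height where its press stopped. The robot is clear, so I hand in.

```bash
python3 -c "
from workcell import *;s=state();print(s['time_s'],s['wrist_force']);print(job_done())"
```

```text
31.225 [-0.12568201 -0.8401935  -0.62635582]
the job is handed in; nothing more can be done
None
```

I seated the lid flat on the box, pressed all four clips until each stopped moving at 14–18 N, left the die inside and handed the job in at 31 s; the hand-in gave no verdict.

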